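# Seat and prove a flask press screw

### The arm

A 6-joint arm with a two-finger parallel gripper is mounted at the origin on the work surface. World frame = base frame: x ahead of the robot, y to its left, z up, the work surface at z = 0. Lengths are in m, angles in rad, forces in N, time in s.
With the tool pointing down it reaches from about 0.3 to 0.875 m from the base axis. Payload 4.2 kg.
Tool frame: the origin (TCP) lies at the very end of the fingers, on their centre line; the grasp point (between the pads) lies bot.pinch_z behind it (bot.pinch_z is the distance from the TCP to the grasp point, in m); z points along the fingers, y is the line along which they close (so a half turn about z gives the same grasp; the last joint's range is limited). The gripper opens to 85 mm and grips with 20 to 120 N. Pads are 22 mm wide; open, the fingers measure 114 mm over their backs; the gripper's body (76 mm by 85 mm) begins 54 mm behind the grasp point. The pads swing forward as they close: fully open they stand 13 mm farther back than shut.
Start: joints at [1.249, 0.32, 1.565, -0, 1.257, -0.02], TCP at [0.171, 0.549, 0.231] pointing down, gripper open.
Joint ranges: [-3.11, 3.11], [-0.84, 2.01], [0.21, 2.61], [-1.34, 4.49], [0.05, 2.63], [-2.56, 2.56]. Speed limits (rad/s): [2.57, 2.57, 3.14, 3.14, 3.14, 3.14].

### API

Orientations are given as a unit quaternion [w, x, y, z].
In Python, from plant import bot gives the robot as it stands. The module is installed in compiled form; this text tells all that it offers.
- The arm moves only by the tool apply_moves, never from a script. Its argument "rows" is text: rows parted by semicolons, each of 7 numbers parted by spaces: the shift along the world's x, y, z in mm, then the turn, a rotation vector about the world's x, y, z in rad, then the finger opening in mm, from 0 to 85.4. In form: tx ty tz wx wy wz jaw; .... A call has exactly 5 rows; each row is the pose to reach, as a shift and turn from the pose commanded when the call began; what a row does not reach only later rows make up. A row lasts 1/10 s, in which the tool goes at most 50 mm and 8.59 degrees, less where a joint would pass 70% of its speed; a pose out of reach is approached as far as the arm can. A call with a gripper value outside its range is refused whole. The fingers move at their own pace and stop on an object; "force" is the grip in N (left out, the last holds). Time passes only in rows, so rows that repeat a pose let the fingers close, or fill a call up. It gives the time, the measured TCP pose, the force, the opening and the grip force at its end, in the units of the state.
- bot.observe(): the state, without advancing time (a new reading comes with each control period).
- bot.grab_frame(name): name is "side" or "top"; returns a dict with "img" (420x560x3 uint8, red, green, blue), "depth" (420x560 float32, m along the optical axis (not along the pixel's ray), 0 where there is no reading), "camera_matrix" (3x3 intrinsics, pixels), "pose" (4x4, takes a point from camera to world coordinates). Camera axes: x right, y up, looking along -z (the intrinsics and any distortion apply to the point x, -y, -z); pixel columns grow to the right and rows downward; lengths in m; the calibration is good to about 2 mm. A picture is of the moment at which its call begins.
- bot.sign_off(): hands the job in; it is judged then, once.
The state is a dict: "time": time; "joint_positions": joint angles; "joint_velocities": joint speeds; "joint_efforts": joint torques, N m; "eef_pos": TCP position; "orientation": TCP orientation; "ft_force": force on the tool from outside, world axes, zero at the start; "torque": the same for the moment, N m; "gripper_width": finger opening in m; "finger_force": force on a finger pad.
Only numpy, scipy, OpenCV 4.12 (cv2) and the standard library are available. Lean on these libraries where they do the work, as an engineer would, in place of code of your own. Each camera call takes 0.05 s, during which the arm holds its last target. There are 200 camera calls.

### The job

Two bench presses stand on the dental bench: on the one that holds the round flask (not the square one), turn the T-bar of its screw clockwise, seen from above, until the screw is home, then lean on the bar with about 12 N at the end grip (0.9 N m of torque, never more than 19 N) and keep it there for about two seconds without a break. Then check that it holds: press lightly back on the same bar, anticlockwise with about 3.5 N at the end grip for about a second, without unscrewing it, and let go of it. Leave the other press and everything else on the bench as it is.

Things in the scene. Friction and masses are not known exactly. Their poses are not given: they have to be found in the camera images.
- press: the press to work on: grey bench press fixed to the table, base 110 x 160 x 16 mm, two steel columns, a grey crosshead (32 x 160 mm, top at 137 mm, column nuts to 145 mm, boss of radius 16 mm to 148 mm) and a round brass flask 100 mm across and 62 mm high clamped under it. Origin under the centre of its base, z up, y along the crosshead. It stands left or right of the other press, at any yaw within about 35 degrees
- pivot (a point): point on the vertical screw axis of this press at the height of the T-bar's centreline, 185 mm above the table
- grip_a (a point): centre of one end grip of the T-bar: a level steel cylinder of diameter 18 mm, 30 mm long along the bar, its centre 75 mm from the screw axis, 185 mm above the table. The bar between the grips is 10 mm in diameter, with a hub of radius 15 mm reaching from 172 to 198 mm. Nothing stands under the grips above 145 mm
- grip_b (a point): centre of the other end grip of the T-bar, opposite grip_a, same size
- spindle (a joint): turn of the screw (rad): 0 when home on the flask, where it stops dead and the bar lies along the press's y axis; negative when backed off (it starts 0.45 to 1.0 rad off); grows clockwise seen from above. Stiff thread: it takes 0.5 N m (6.7 N at an end grip) to turn it either way, at any angle, and it stays where it is left
- tbar (a joint): slight springing of the T-bar against its screw (rad), 0 unloaded, positive when loaded clockwise, in proportion to the torque: 0.033 rad per N m, so 12 N at an end grip (75 mm from the axis) bends it by 0.030 rad or 2.2 mm. The reading is coarse; the force felt tells more
- press2: the other press, same build and also fixed, but with a square brass flask (100 x 100 mm); to be left alone. Origin under the centre of its base
- other_grip (a point): centre of one end grip of the other press's T-bar, 75 mm from its axis, 185 mm above the table; must not be turned
- cast: loose plaster jaw model, about 50 x 58 x 30 mm, bystander; origin under its centre
- cast_small: second loose plaster jaw model, about 50 x 58 x 30 mm, bystander; origin under its centre
- bowl: loose dark rubber mixing bowl, 120 mm across, 65 mm high, bystander; origin under its centre
- jar: loose amber glass jar with white cap, 60 mm across, 75 mm high, bystander; origin under its centre
- spatula: loose spatula lying flat, 200 mm long, bystander
- brush: loose brush lying flat, 180 mm long, bystander
- casting_ring: loose steel casting ring standing on end, 66 mm across, 50 mm high, bystander; origin under its centre

How it is judged:
By the outcome, as a careful person would: the job done as asked, in the order asked, and still so for the second after the job is handed in, with the robot touching nothing.
It also fails if it takes over 72 s, if anything falls off the work surface, if the arm or the gripper's body presses on something with over 40 N, if the wrist force passes 120 N, or if a joint passes its speed limit or range.

## Working session

There is one attempt and no reset: what is moved stays moved. The work goes in short steps, Python scripts to look and compute and a tool call to move; the robot and the scene stay as the last step left them, time stands still between calls to the robot, and variables do not carry over. Pictures are saved under pics/ and viewed, at most 10 in all, crops included, and the job is handed in when it is done.

Besides the shell and the picture viewer there is one more tool, called after "Call:" by a JSON object that holds its "op" and its "data". apply_moves: Moves the arm, as the interface text tells. Its arguments: {"type":"object","properties":{"rows":{"type":"string"},"force":{"type":"number"}},"required":["rows"]}

```bash
mkdir -p pics
cat > h.py <<'E'
import numpy as np, cv2
from plant import bot
def save(name,fn):
    f=bot.grab_frame(name); np.savez('pics/'+fn+'.npz',**f)
    cv2.imwrite('pics/'+fn+'.png',f['img'][:,:,::-1]); return f
def pt(f,u,v,d=None):
    K=f['camera_matrix']; d=f['depth'][int(v),int(u)] if d is None else d
    p=np.array([(u-K[0,2])/K[0,0]*d,-(v-K[1,2])/K[1,1]*d,-d,1]); return (f['pose']@p)[:3]
def ptz(f,u,v,z):
    o=f['pose'][:3,3]; r=pt(f,u,v,1.0)-o; return o+r*(z-o[2])/r[2]
E
python3 - <<'E'
from h import *
for n in('top','side'):
    f=save(n,n+'0'); print(n,f['camera_matrix'].round(1).tolist(),f['pose'].round(3).tolist())
s=bot.observe();print({k:np.round(v,3).tolist() for k,v in s.items()}, bot.pinch_z)
E
```

```text
top [[427.1, 0.0, 276.0], [0.0, 427.1, 216.9], [0.0, 0.0, 1.0]] [[0.023, 0.992, -0.127, 0.41], [-1.0, 0.022, -0.01, -0.024], [-0.007, 0.127, 0.992, 1.318], [0.0, 0.0, 0.0, 1.0]]
side [[388.8, 0.0, 279.7], [0.0, 388.8, 208.9], [0.0, 0.0, 1.0]] [[-0.998, 0.041, -0.047, 0.53], [-0.062, -0.743, 0.667, 0.729], [-0.008, 0.668, 0.744, 0.942], [0.0, 0.0, 0.0, 1.0]]
{'time': 0.1, 'joint_positions': [1.249, 0.32, 1.566, -0.0, 1.257, -0.02], 'joint_velocities': [0.0, -0.001, -0.004, -0.0, -0.001, -0.0], 'joint_efforts': [0.002, -41.641, -23.471, 0.0, 0.005, -0.0], 'eef_pos': [0.171, 0.549, 0.231], 'orientation': [-0.0, 0.15, 0.989, -0.001], 'ft_force': [0.113, -0.265, -0.859], 'torque': [-0.008, 0.002, 0.017], 'finger_force': 0.0, 'gripper_width': 0.085} 0.0187
```

View pics/top0.png

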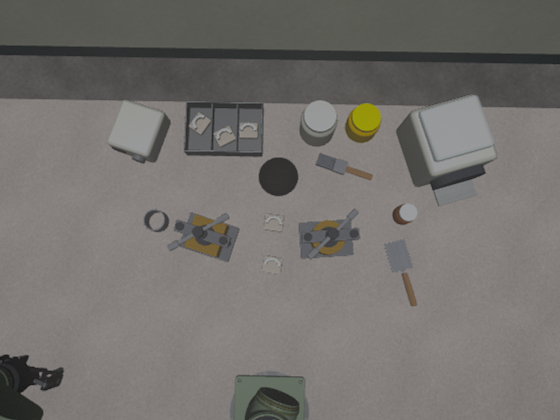

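View pics/side0.png

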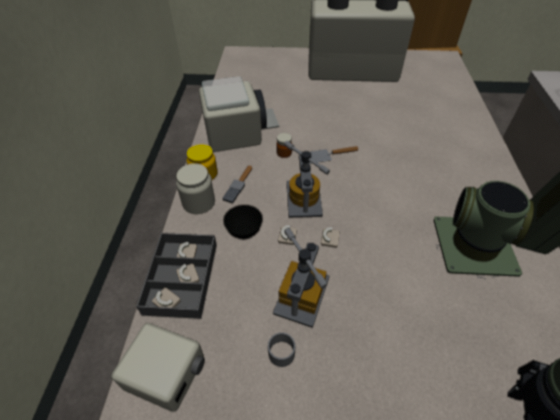

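The top view shows the round-flask press at about (330,237) and the square one at about (205,236). In the side view the round one is at about (305,185). I'll enlarge both views of the round press.

Run:
```python
from h import *
a=cv2.imread('pics/top0.png')[195:270,285:375]; b=cv2.imread('pics/side0.png')[130:220,265:345]
a=cv2.resize(a,None,fx=6.5,fy=6.5,interpolation=cv2.INTER_CUBIC)
b=cv2.resize(b,None,fx=6.5,fy=6.5,interpolation=cv2.INTER_CUBIC)
cv2.imwrite('pics/c1.png',cv2.convertScaleAbs(a,alpha=1.6));cv2.imwrite('pics/c2.png',cv2.convertScaleAbs(b,alpha=1.6))
```

```text
(no output)
```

View pics/c1.png

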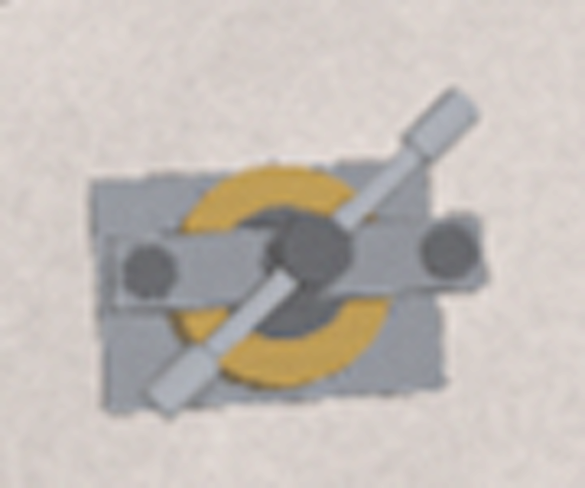

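View pics/c2.png

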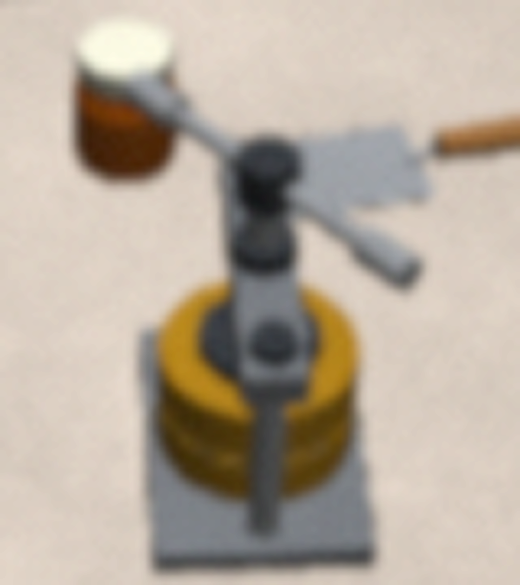

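The top crop shows grips at crop (441,124) and (183,380), with column nuts at (450,250) and (149,270). The side crop shows grips at about (157,99) and (388,258). Next I triangulate these.

```bash
cat >> h.py <<'E'
def tri(fa,ua,fb,ub):
    oa,ob=fa['pose'][:3,3],fb['pose'][:3,3]
    da,db=pt(fa,*ua,1.)-oa,pt(fb,*ub,1.)-ob
    s=np.linalg.lstsq(np.c_[da,-db],ob-oa,rcond=None)[0]
    p,q=oa+da*s[0],ob+db*s[1]; return (p+q)/2,np.linalg.norm(p-q)
E
python3 - <<'E'
from h import *
T=dict(np.load('pics/top0.npz'));S=dict(np.load('pics/side0.npz'))
ct=lambda x,y:((x+.5)/6.5-.5+285,(y+.5)/6.5-.5+195)
cs=lambda x,y:((x+.5)/6.5-.5+265,(y+.5)/6.5-.5+130)
for n,a,b in(('far',ct(441,124),cs(157,99)),('near',ct(183,380),cs(388,258)),):
    print(n,tri(T,a,S,b),ptz(T,*a,.185),ptz(S,*b,.185), pt(T,*a))
a=ptz(T,*ct(441,124),.19);b=ptz(T,*ct(183,380),.19);n1=ptz(T,*ct(450,250),.145);n2=ptz(T,*ct(149,270),.145)
for p,q in((a,b),(n1,n2)): print((p+q)/2,np.linalg.norm(p-q),np.arctan2(*(p-q)[1::-1]))
h=ptz(T,*ct(313,252),.198);print(h)
# depth-based tbar points
D=T['depth'];v,u=np.mgrid[195:270,285:375];
P=np.array([pt(T,x,y) for x,y in zip(u.ravel(),v.ravel())]);m=(P[:,2]>.172)&(P[:,2]<.215);Q=P[m];print(m.sum(),Q.mean(0),Q[:,2].min(),Q[:,2].max())
c=Q[:,:2].mean(0);w,V=np.linalg.eigh(np.cov((Q[:,:2]-c).T));print(V[:,1],np.ptp((Q[:,:2]-c)@V[:,1]))
m=(P[:,2]>.125)&(P[:,2]<.152);Q=P[m];c=Q[:,:2].mean(0);w,V=np.linalg.eigh(np.cov((Q[:,:2]-c).T));print(c,V[:,1],np.arctan2(*V[::-1,1]),m.sum())
for nm,uv in dict(jar=(406,213),bowl=(278,176),cast=(273,222),cast2=(272,264),press2=(203,234)).items(): print(nm,pt(T,*uv).round(3))
E
```

```text
far (array([ 0.56741562, -0.21669072,  0.18467138]), np.float64(0.0008201324862722795)) [ 0.56778233 -0.21667953  0.185     ] [ 0.56699276 -0.2161691   0.185     ] [ 0.56691604 -0.21562419  0.19120727]
near (array([ 0.46000884, -0.11193692,  0.18375055]), np.float64(0.0008891900409862963)) [ 0.46039401 -0.11190083  0.185     ] [ 0.45968747 -0.11046689  0.185     ] [ 0.45992921 -0.11109584  0.19538407]
[ 0.51362737 -0.16367133  0.19      ] 0.14937384615455324 -0.7730989493321844
[ 0.51395246 -0.16368009  0.145     ] 0.1277162315105209 -1.4821376556433463
[ 0.51260502 -0.16279816  0.198     ]
381 [ 0.51409494 -0.1643921   0.1913899 ] 0.17562835558745804 0.20097192526900587
[-0.71139333  0.70279409] 0.178112304535482
[ 0.51366214 -0.16330918] [-0.08569172  0.9963217 ] 1.6565932657496318 549
jar [ 0.589 -0.393  0.071]
bowl [ 0.707 -0.014  0.005]
cast [ 0.561 -0.002  0.012]
cast2 [ 0.432 -0.002  0.017]
press2 [0.504 0.18  0.187]
```

The pivot is at about (0.5138, −0.1636). The far grip is at bearing −0.775 and home is at −1.484, so the screw needs about 0.71 rad clockwise. I'll straddle the far grip with the fingers nearly closed. First I travel there at height.

Call:
{"op": "apply_moves", "data": {"rows": "15 -29 30 0 0 -0.02 85; 35 -67 50 0 0 -0.045 85; 55 -106 70 0 0 -0.07 85; 75 -145 80 0 0 -0.095 60; 95 -184 80 0 0 -0.12 45"}}

```text
time: 0.6
eef_pos: [0.2667, 0.364, 0.3127]
orientation: [0.001, 0.21, 0.978, 0.001]
ft_force: [0.1, 0.1, -0.4]
gripper_width: 0.0585
finger_force: 0.0
```

Call:
{"op": "apply_moves", "data": {"rows": "20 -38 0 0 0 -0.024 40; 40 -77 0 0 0 -0.048 40; 60 -115 0 0 0 -0.072 40; 80 -153 0 0 0 -0.096 40; 100 -192 0 0 0 -0.12 40", "force": 60}}

```text
time: 1.1
eef_pos: [0.3662, 0.1714, 0.3112]
orientation: [-0.0, 0.268, 0.963, 0.0]
ft_force: [1.1, 0.1, 0.4]
gripper_width: 0.0399
finger_force: 0.0
```

Call:
{"op": "apply_moves", "data": {"rows": "20 -38 0 0 0 -0.024 40; 40 -77 0 0 0 -0.048 40; 60 -115 0 0 0 -0.072 40; 80 -153 0 0 0 -0.096 40; 100 -192 0 0 0 -0.12 40"}}

```text
time: 1.6
eef_pos: [0.4662, -0.0207, 0.3111]
orientation: [-0.0, 0.325, 0.946, 0.0]
ft_force: [1.4, 0.7, -0.3]
gripper_width: 0.0398
finger_force: 0.0
```

Call:
{"op": "apply_moves", "data": {"rows": "20 -38 0 0 0 -0.024 40; 40 -77 0 0 0 -0.048 40; 60 -115 0 0 0 -0.072 40; 80 -153 0 0 0 -0.09 40; 101 -197 -40 0 0 -0.114 40"}}

```text
time: 2.1
eef_pos: [0.5654, -0.2096, 0.2828]
orientation: [0.005, 0.379, 0.925, 0.0]
ft_force: [-0.5, -0.4, 0.4]
gripper_width: 0.0401
finger_force: 0.0
```

Call:
{"op": "apply_moves", "data": {"rows": "0 1 -15 0 0 0 40; 0 1 -30 0 0 0 40; 0 1 -45 0 0 0 40; 0 1 -50 0 0 0 40; 0 1 -50 0 0 0 40"}}

```text
time: 2.6
eef_pos: [0.5621, -0.2057, 0.2287]
orientation: [-0.001, 0.378, 0.926, 0.0]
ft_force: [0.3, -0.1, 0.4]
gripper_width: 0.04
finger_force: 0.0
```

Run:
```python
from h import *
s=bot.observe();q=s['orientation'];print(np.round(s['eef_pos'],4),s['ft_force'],s['torque'],'y-axis ang',2*np.arctan2(q[2],q[1])-np.pi/2)
S=save('side','s1');b=S['img'][100:220,230:380,::-1]
cv2.imwrite('pics/c3.png',cv2.convertScaleAbs(cv2.resize(b,None,fx=5,fy=5,interpolation=cv2.INTER_CUBIC),alpha=1.6))
```

```text
[ 0.5621 -0.2057  0.2287] [ 0.32945146 -0.14870061  0.38104644] [-0.00990781  0.00079474 -0.05444483] y-axis ang 0.7950713610831621
```

View pics/c3.png

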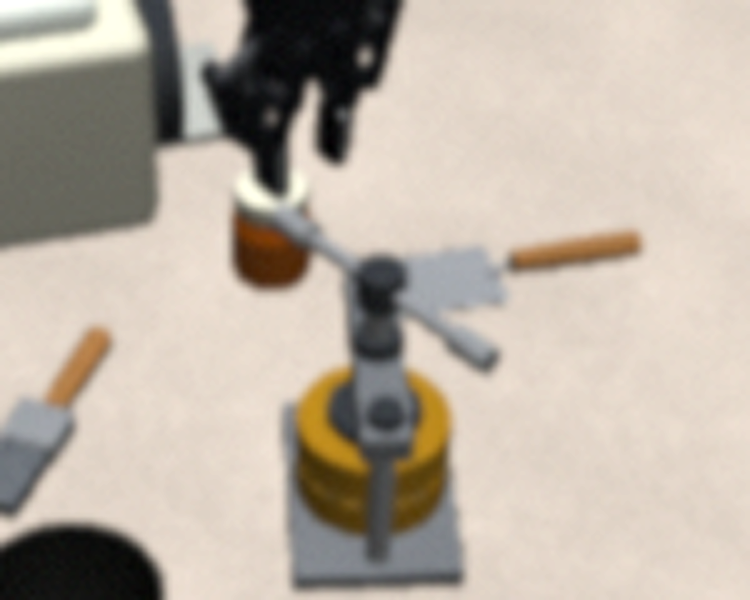

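The crop shows both fingertips, at about (275,190) and (335,160), above the far grip at about (300,225), straddling the bar. I'll shift by (+5.5, −11) mm, then go down.

Call:
{"op": "apply_moves", "data": {"rows": "5.5 -11 0 0 0 0 40; 5.5 -11 0 0 0 0 40; 5.5 -11 -20 0 0 0 40; 5.5 -11 -42 0 0 0 40; 5.5 -11 -63 0 0 0 40"}}

```text
time: 3.15
eef_pos: [0.5685, -0.2173, 0.1666]
orientation: [0.001, 0.378, 0.926, 0.0]
ft_force: [-0.2, -1.2, -0.9]
gripper_width: 0.0401
finger_force: 0.0
```

Call:
{"op": "apply_moves", "data": {"rows": "0 0 0 0 0 0 36; 0 0 0 0 0 0 32; 0 0 0 0 0 0 28; 0 0 0 0 0 0 25; 0 0 0 0 0 0 23"}}

```text
time: 3.65
eef_pos: [0.5685, -0.217, 0.1676]
orientation: [0.001, 0.378, 0.926, 0.0]
ft_force: [0.5, -0.2, 0.1]
gripper_width: 0.023
finger_force: 0.0
```

```bash
cat >> h.py <<'E'
piv=np.array([.5138,-.1636])
def st():
    s=bot.observe();q=s['orientation'];p=np.array(s['eef_pos']);F=np.array(s['ft_force']);M=np.array(s['torque'])
    r=p[:2]-piv;th=np.arctan2(r[1],r[0]);R=np.hypot(*r)
    cw=np.array([np.sin(th),-np.cos(th)])
    # force of the tool on the bar = -ft_force
    print('t',round(s['time'],2),'p',p.round(4),'R %.4f th %.3f yang %.3f'%(R,th,2*np.arctan2(q[2],q[1])-np.pi/2),'Fcw on bar %.2f Frad %.2f Fz %.2f'%(-F[:2]@cw,-F[:2]@r/R,-F[2]),'M',M.round(3),'w %.4f'%s['gripper_width'],'cw torque TCP %.3f'%((-F[:2]@cw)*R+M[2]))
E
python3 -c "
from h import *
st()"
```

```text
t 3.65 p [ 0.5685 -0.217   0.1676] R 0.0765 th -0.774 yang 0.795 Fcw on bar 0.21 Frad -0.49 Fz -0.10 M [ 0.049 -0.005 -0.   ] w 0.0230 cw torque TCP 0.016
```

```bash
cat >> h.py <<'E'
def arc(t0,d,n=5,R=.0762):
    for k in range(1,n+1):
        t=t0-d*k/n; print(np.round(1000*R*np.array([np.cos(t)-np.cos(t0),np.sin(t)-np.sin(t0)]),2),round(-d*k/n,3))
E
python3 -c "
from h import *
for t0,d in ((-.774,.1),(-.874,.2),(-1.074,.2),(-1.274,.15)): print(t0);arc(t0,d)"
```

```text
-0.774
[-1.08 -1.08] -0.02
[-2.17 -2.14] -0.04
[-3.29 -3.17] -0.06
[-4.43 -4.18] -0.08
[-5.59 -5.17] -0.1
-0.874
[-2.38 -1.91] -0.04
[-4.83 -3.72] -0.08
[-7.35 -5.43] -0.12
[-9.93 -7.04] -0.16
[-12.58  -8.55] -0.2
-1.074
[-2.71 -1.4 ] -0.04
[-5.47 -2.69] -0.08
[-8.28 -3.87] -0.12
[-11.14  -4.93] -0.16
[-14.03  -5.88] -0.2
-1.274
[-2.2  -0.64] -0.03
[-4.41 -1.21] -0.06
[-6.64 -1.71] -0.09
[-8.88 -2.14] -0.12
[-11.14  -2.51] -0.15
```

Call:
{"op": "apply_moves", "data": {"rows": "-1.1 -1.1 0 0 0 -0.02 23; -2.2 -2.1 0 0 0 -0.04 23; -3.3 -3.2 0 0 0 -0.06 23; -4.4 -4.2 0 0 0 -0.08 23; -5.6 -5.2 0 0 0 -0.1 23"}}

```text
time: 4.15
eef_pos: [0.5636, -0.221, 0.167]
orientation: [0.001, 0.425, 0.905, 0.002]
ft_force: [3.5, 4.8, 1.3]
gripper_width: 0.023
finger_force: 2.9
```

```bash
python3 -c "
from h import *
st()"
```

```text
t 4.15 p [ 0.5636 -0.221   0.167 ] R 0.0760 th -0.856 yang 0.693 Fcw on bar 5.78 Frad 1.29 Fz -1.31 M [ 0.766 -0.555  0.045] w 0.0230 cw torque TCP 0.484
```

Contact is made and the torque matches the thread's 0.5 N m. I'll continue along the arc.

Call:
{"op": "apply_moves", "data": {"rows": "-2.4 -1.9 0 0 0 -0.04 23; -4.8 -3.7 0 0 0 -0.08 23; -7.4 -5.4 0 0 0 -0.12 23; -9.9 -7.0 0 0 0 -0.16 23; -12.6 -8.6 0 0 0 -0.2 23"}}

```text
time: 4.65
eef_pos: [0.5512, -0.2296, 0.1671]
orientation: [0.001, 0.513, 0.858, 0.002]
ft_force: [4.4, 4.8, 0.9]
gripper_width: 0.0234
finger_force: 3.0
```

Call:
{"op": "apply_moves", "data": {"rows": "-2.7 -1.4 0 0 0 -0.04 23; -5.5 -2.7 0 0 0 -0.08 23; -8.3 -3.9 0 0 0 -0.12 23; -11.1 -4.9 0 0 0 -0.16 23; -14.0 -5.9 0 0 0 -0.2 23"}}

```text
time: 5.15
eef_pos: [0.5374, -0.2357, 0.167]
orientation: [0.001, 0.597, 0.803, 0.002]
ft_force: [4.8, 4.1, -0.1]
gripper_width: 0.0231
finger_force: 3.0
```

```bash
python3 -c "
from h import *
st()"
```

```text
t 5.15 p [ 0.5374 -0.2357  0.167 ] R 0.0758 th -1.255 yang 0.292 Fcw on bar 5.88 Frad 2.41 Fz 0.14 M [ 0.7   -0.739  0.054] w 0.0231 cw torque TCP 0.500
```

Call:
{"op": "apply_moves", "data": {"rows": "-2.2 -0.6 0 0 0 -0.01 23; -4.4 -1.2 0 0 0 -0.03 23; -6.6 -1.7 0 0 0 -0.05 23; -8.9 -2.1 0 0 0 -0.07 23; -11.1 -2.5 0 0 0 -0.095 23"}}

```text
time: 5.65
eef_pos: [0.5268, -0.2388, 0.1671]
orientation: [0.002, 0.634, 0.774, 0.002]
ft_force: [7.1, 3.0, -1.3]
gripper_width: 0.0231
finger_force: 3.1
```

```bash
python3 -c "
from h import *
st();arc(-1.424,.05)"
```

```text
t 5.65 p [ 0.5268 -0.2388  0.1671] R 0.0763 th -1.400 yang 0.198 Fcw on bar 7.54 Frad 1.74 Fz 1.33 M [ 0.359 -0.9    0.044] w 0.0231 cw torque TCP 0.620
[-0.75 -0.11] -0.01
[-1.51 -0.21] -0.02
[-2.27 -0.3 ] -0.03
[-3.02 -0.39] -0.04
[-3.78 -0.46] -0.05
```

Call:
{"op": "apply_moves", "data": {"rows": "-0.3 0 0 0 0 0 23; -0.6 -0.1 0 0 0 0 23; -0.9 -0.1 0 0 0 -0.01 23; -1.2 -0.2 0 0 0 -0.01 23; -1.5 -0.2 0 0 0 -0.01 23"}}

```text
time: 6.15
eef_pos: [0.5254, -0.2392, 0.1671]
orientation: [0.002, 0.637, 0.771, 0.002]
ft_force: [6.2, 2.2, -0.4]
gripper_width: 0.023
finger_force: 3.1
```

```bash
python3 -c "
from h import *
st()"
```

```text
t 6.15 p [ 0.5254 -0.2392  0.1671] R 0.0765 th -1.419 yang 0.189 Fcw on bar 6.42 Frad 1.22 Fz 0.40 M [ 0.304 -0.893  0.014] w 0.0230 cw torque TCP 0.505
```

Call:
{"op": "apply_moves", "data": {"rows": "-0.7 -0.1 0 0 0 0 23; -1.4 -0.2 0 0 0 0 23; -2.1 -0.3 0 0 0 -0.01 23; -2.8 -0.3 0 0 0 -0.02 23; -3.5 -0.4 0 0 0 -0.03 23"}}

```text
time: 6.65
eef_pos: [0.5221, -0.2398, 0.1671]
orientation: [0.002, 0.649, 0.761, 0.002]
ft_force: [6.1, 1.4, -0.9]
gripper_width: 0.023
finger_force: 3.3
```

```bash
python3 -c "
from h import *
st()"
```

```text
t 6.65 p [ 0.5221 -0.2398  0.1671] R 0.0766 th -1.462 yang 0.158 Fcw on bar 6.20 Frad 0.72 Fz 0.85 M [ 0.217 -1.012  0.027] w 0.0230 cw torque TCP 0.502
```

Call:
{"op": "apply_moves", "data": {"rows": "-0.3 0 0 0 0 0 23; -0.6 -0.1 0 0 0 0 23; -0.9 -0.1 0 0 0 -0.01 23; -1.2 -0.1 0 0 0 -0.01 23; -1.5 -0.1 0 0 0 -0.02 23"}}

```text
time: 7.15
eef_pos: [0.5207, -0.2399, 0.1671]
orientation: [0.002, 0.656, 0.754, 0.002]
ft_force: [6.2, -0.2, -1.6]
gripper_width: 0.0232
finger_force: 3.3
```

```bash
python3 -c "
from h import *
st()"
```

```text
t 7.15 p [ 0.5207 -0.2399  0.1671] R 0.0766 th -1.481 yang 0.138 Fcw on bar 6.11 Frad -0.71 Fz 1.58 M [ 0.256 -0.982 -0.007] w 0.0232 cw torque TCP 0.462
```

Call:
{"op": "apply_moves", "data": {"rows": "-0.3 0 0 0 0 0 23; -0.6 0 0 0 0 0 23; -0.9 -0.1 0 0 0 -0.01 23; -1.2 -0.1 0 0 0 -0.01 23; -1.5 -0.1 0 0 0 -0.02 23"}}

```text
time: 7.65
eef_pos: [0.5192, -0.2401, 0.1671]
orientation: [0.002, 0.664, 0.748, 0.002]
ft_force: [6.3, 0.6, -1.6]
gripper_width: 0.0228
finger_force: 3.2
```

```bash
python3 -c "
from h import *
st()"
```

```text
t 7.65 p [ 0.5192 -0.2401  0.1671] R 0.0766 th -1.501 yang 0.118 Fcw on bar 6.29 Frad 0.14 Fz 1.56 M [ 0.212 -1.023 -0.023] w 0.0228 cw torque TCP 0.459
```

Call:
{"op": "apply_moves", "data": {"rows": "-0.3 0 0 0 0 0 23; -0.6 0 0 0 0 0 23; -0.9 0 0 0 0 -0.01 23; -1.2 0 0 0 0 -0.01 23; -1.5 0 0 0 0 -0.02 23"}}

```text
time: 8.15
eef_pos: [0.5177, -0.2401, 0.1671]
orientation: [0.002, 0.671, 0.741, 0.002]
ft_force: [6.0, 1.2, -0.2]
gripper_width: 0.0227
finger_force: 3.2
```

```bash
python3 -c "
from h import *
st()"
```

```text
t 8.15 p [ 0.5177 -0.2401  0.1671] R 0.0766 th -1.520 yang 0.099 Fcw on bar 6.04 Frad 0.86 Fz 0.24 M [ 0.147 -0.949 -0.055] w 0.0227 cw torque TCP 0.409
```

Call:
{"op": "apply_moves", "data": {"rows": "-0.3 0 0 0 0 0 23; -0.6 0 0 0 0 0 23; -0.9 0 0 0 0 0 23; -1.2 0 0 0 0 -0.01 23; -1.5 0 0 0 0 -0.01 23"}}

```text
time: 8.65
eef_pos: [0.5163, -0.2403, 0.1671]
orientation: [0.003, 0.675, 0.738, 0.002]
ft_force: [8.1, 1.1, -1.8]
gripper_width: 0.0233
finger_force: 3.4
```

```bash
python3 -c "
from h import *
st()"
```

```text
t 8.65 p [ 0.5163 -0.2403  0.1671] R 0.0767 th -1.538 yang 0.089 Fcw on bar 8.08 Frad 0.82 Fz 1.81 M [ 0.097 -1.04  -0.044] w 0.0233 cw torque TCP 0.577
```

Call:
{"op": "apply_moves", "data": {"rows": "-0.2 0 0 0 0 0 23; -0.4 0 0 0 0 0 23; -0.6 0 0 0 0 0 23; -0.6 0 0 0 0 0 23; -0.6 0 0 0 0 0 23"}}

```text
time: 9.15
eef_pos: [0.5159, -0.2404, 0.1671]
orientation: [0.003, 0.675, 0.738, 0.002]
ft_force: [7.1, 0.9, -2.3]
gripper_width: 0.0231
finger_force: 3.6
```

```bash
python3 -c "
from h import *
st()"
```

```text
t 9.15 p [ 0.5159 -0.2404  0.1671] R 0.0768 th -1.544 yang 0.089 Fcw on bar 7.17 Frad 0.75 Fz 2.29 M [ 0.069 -1.105 -0.085] w 0.0231 cw torque TCP 0.466
```

Call:
{"op": "apply_moves", "data": {"rows": "-0.2 0 0 0 0 -0.01 23; -0.4 0 0 0 0 -0.02 23; -0.6 0 0 0 0 -0.03 23; -0.6 0 0 0 0 -0.03 23; -0.6 0 0 0 0 -0.03 23"}}

```text
time: 9.65
eef_pos: [0.5155, -0.2401, 0.1671]
orientation: [0.003, 0.686, 0.728, 0.002]
ft_force: [7.6, 0.7, -1.5]
gripper_width: 0.0229
finger_force: 3.9
```

```bash
python3 -c "
from h import *
st()"
```

```text
t 9.65 p [ 0.5155 -0.2401  0.1671] R 0.0765 th -1.549 yang 0.059 Fcw on bar 7.58 Frad 0.50 Fz 1.54 M [ 0.201 -1.135  0.049] w 0.0229 cw torque TCP 0.630
```

Call:
{"op": "apply_moves", "data": {"rows": "-0.2 0 0 0 0 0 23; -0.4 0 0 0 0 0 23; -0.6 0 0 0 0 0 23; -0.8 0 0 0 0 0.01 23; -0.8 0 0 0 0 0.01 23"}}

```text
time: 10.15
eef_pos: [0.5152, -0.2403, 0.1671]
orientation: [0.003, 0.682, 0.731, 0.002]
ft_force: [9.1, 1.6, -3.3]
gripper_width: 0.0229
finger_force: 4.7
```

```bash
python3 -c "
from h import *
st()"
```

```text
t 10.15 p [ 0.5152 -0.2403  0.1671] R 0.0767 th -1.552 yang 0.069 Fcw on bar 9.13 Frad 1.39 Fz 3.31 M [ 0.169 -1.446  0.017] w 0.0229 cw torque TCP 0.717
```

Call:
{"op": "apply_moves", "data": {"rows": "-0.4 0 0 0 0 0 23; -0.8 0 0 0 0 0 23; -1.2 0 0 0 0 0 23; -1.2 0 0 0 0 0 23; -1.2 0 0 0 0 0 23"}}

```text
time: 10.65
eef_pos: [0.5149, -0.2403, 0.1672]
orientation: [0.004, 0.682, 0.731, 0.003]
ft_force: [11.7, 1.1, -3.8]
gripper_width: 0.0232
finger_force: 5.7
```

```bash
python3 -c "
from h import *
st()"
```

```text
t 10.65 p [ 0.5149 -0.2403  0.1672] R 0.0767 th -1.557 yang 0.068 Fcw on bar 11.74 Frad 0.97 Fz 3.76 M [ 0.177 -1.697  0.009] w 0.0232 cw torque TCP 0.910
```

Call:
{"op": "apply_moves", "data": {"rows": "-0.2 0 0 0 0 0 23; -0.2 0 0 0 0 0 23; -0.2 0 0 0 0 0 23; -0.2 0 0 0 0 0 23; -0.2 0 0 0 0 0 23"}}

```text
time: 11.15
eef_pos: [0.5148, -0.2403, 0.1672]
orientation: [0.004, 0.682, 0.731, 0.003]
ft_force: [12.1, 0.9, -4.2]
gripper_width: 0.0228
finger_force: 5.9
```

Call:
{"op": "apply_moves", "data": {"rows": "0 0 0 0 0 0 23; 0 0 0 0 0 0 23; 0 0 0 0 0 0 23; 0 0 0 0 0 0 23; 0 0 0 0 0 0 23"}}

```text
time: 11.65
eef_pos: [0.5148, -0.2404, 0.1672]
orientation: [0.004, 0.682, 0.731, 0.003]
ft_force: [11.5, 1.3, -4.3]
gripper_width: 0.0228
finger_force: 5.9
```

Call:
{"op": "apply_moves", "data": {"rows": "0 0 0 0 0 0 23; 0 0 0 0 0 0 23; 0 0 0 0 0 0 23; 0 0 0 0 0 0 23; 0 0 0 0 0 0 23"}}

```text
time: 12.15
eef_pos: [0.5148, -0.2403, 0.1672]
orientation: [0.004, 0.682, 0.731, 0.003]
ft_force: [11.4, 1.0, -3.6]
gripper_width: 0.0232
finger_force: 5.9
```

Call:
{"op": "apply_moves", "data": {"rows": "0 0 0 0 0 0 23; 0 0 0 0 0 0 23; 0 0 0 0 0 0 23; 0 0 0 0 0 0 23; 0 0 0 0 0 0 23"}}

```text
time: 12.65
eef_pos: [0.5148, -0.2404, 0.1672]
orientation: [0.004, 0.682, 0.731, 0.003]
ft_force: [11.4, 0.4, -4.1]
gripper_width: 0.0229
finger_force: 5.9
```

Call:
{"op": "apply_moves", "data": {"rows": "0 0 0 0 0 0 23; 0 0 0 0 0 0 23; 0 0 0 0 0 0 23; 0 0 0 0 0 0 23; 0 0 0 0 0 0 23"}}

```text
time: 13.15
eef_pos: [0.5148, -0.2403, 0.1672]
orientation: [0.004, 0.682, 0.731, 0.003]
ft_force: [12.1, 1.8, -4.5]
gripper_width: 0.0228
finger_force: 5.9
```

```bash
python3 -c "
from h import *
st()"
```

```text
t 13.15 p [ 0.5148 -0.2403  0.1672] R 0.0767 th -1.558 yang 0.069 Fcw on bar 12.14 Frad 1.69 Fz 4.47 M [ 0.163 -1.772  0.   ] w 0.0228 cw torque TCP 0.932
```

Held 2.5 s at about 0.9 N m. Now I unload, cross the slack and find contact on the other side.

Call:
{"op": "apply_moves", "data": {"rows": "1.5 0 0 0 0 0 23; 3 0 0 0 0 0.01 23; 4.5 0 0 0 0 0.02 23; 6 0 0 0 0 0.02 23; 7 0 0 0 0 0.02 23"}}

```text
time: 13.65
eef_pos: [0.5172, -0.2401, 0.1667]
orientation: [-0.0, 0.675, 0.738, -0.0]
ft_force: [0.5, 0.0, 0.0]
gripper_width: 0.0232
finger_force: 0.3
```

```bash
python3 -c "
from h import *
st()"
```

```text
t 13.65 p [ 0.5172 -0.2401  0.1667] R 0.0766 th -1.527 yang 0.090 Fcw on bar 0.54 Frad -0.02 Fz -0.01 M [ 0.035 -0.04  -0.018] w 0.0232 cw torque TCP 0.024
```

Call:
{"op": "apply_moves", "data": {"rows": "1 0 0 0 0 0 23; 2 0 0 0 0 0 23; 3 0 0 0 0 0 23; 4 0 0 0 0 0 23; 4.4 0 0 0 0 0 23"}}

```text
time: 14.15
eef_pos: [0.5217, -0.2399, 0.1665]
orientation: [-0.0, 0.675, 0.738, -0.0]
ft_force: [0.4, 0.4, -0.4]
gripper_width: 0.023
finger_force: 0.0
```

Call:
{"op": "apply_moves", "data": {"rows": "0.2 0 0 0 0 0 23; 0.4 0 0 0 0 0 23; 0.6 0 0 0 0 0 23; 0.6 0 0 0 0 0 23; 0.6 0 0 0 0 0 23"}}

```text
time: 14.65
eef_pos: [0.5223, -0.2398, 0.1666]
orientation: [-0.0, 0.675, 0.738, 0.0]
ft_force: [1.1, 0.7, 0.2]
gripper_width: 0.0228
finger_force: 0.0
```

```bash
python3 -c "
from h import *
st()"
```

```text
t 14.65 p [ 0.5223 -0.2398  0.1666] R 0.0767 th -1.459 yang 0.090 Fcw on bar 1.16 Frad 0.60 Fz -0.24 M [-0.004  0.007 -0.057] w 0.0228 cw torque TCP 0.032
```

Call:
{"op": "apply_moves", "data": {"rows": "0.2 0 0 0 0 0 23; 0.4 0 0 0 0 0 23; 0.6 0 0 0 0 0 23; 0.6 0 0 0 0 0 23; 0.6 0 0 0 0 0 23"}}

```text
time: 15.15
eef_pos: [0.5227, -0.2399, 0.1666]
orientation: [-0.0, 0.675, 0.738, -0.0]
ft_force: [-1.8, -0.1, 0.7]
gripper_width: 0.023
finger_force: 0.9
```

```bash
python3 -c "
from h import *
st()"
```

```text
t 15.15 p [ 0.5227 -0.2399  0.1666] R 0.0768 th -1.455 yang 0.090 Fcw on bar -1.78 Frad 0.11 Fz -0.73 M [-0.009  0.265  0.01 ] w 0.0230 cw torque TCP -0.127
```

Call:
{"op": "apply_moves", "data": {"rows": "0.2 0 0 0 0 0 23; 0.4 0 0 0 0 0 23; 0.6 0 0 0 0 0 23; 0.8 0 0 0 0 0 23; 0.8 0 0 0 0 0 23"}}

```text
time: 15.65
eef_pos: [0.5233, -0.2399, 0.1666]
orientation: [-0.0, 0.675, 0.738, -0.0]
ft_force: [-4.5, -0.5, 1.4]
gripper_width: 0.0229
finger_force: 2.2
```

```bash
python3 -c "
from h import *
st()"
```

```text
t 15.65 p [ 0.5233 -0.2399  0.1666] R 0.0768 th -1.447 yang 0.090 Fcw on bar -4.51 Frad 0.01 Fz -1.37 M [0.009 0.679 0.005] w 0.0229 cw torque TCP -0.342
```

4.4 N is a little high, so I ease back 0.3 mm and hold about 1.2 s.

Call:
{"op": "apply_moves", "data": {"rows": "-0.3 0 0 0 0 0 23; -0.3 0 0 0 0 0 23; -0.3 0 0 0 0 0 23; -0.3 0 0 0 0 0 23; -0.3 0 0 0 0 0 23"}}

```text
time: 16.15
eef_pos: [0.5233, -0.2399, 0.1666]
orientation: [-0.0, 0.675, 0.738, -0.0]
ft_force: [-4.5, -0.7, 1.0]
gripper_width: 0.0228
finger_force: 2.3
```

Call:
{"op": "apply_moves", "data": {"rows": "0 0 0 0 0 0 23; 0 0 0 0 0 0 23; 0 0 0 0 0 0 23; 0 0 0 0 0 0 23; 0 0 0 0 0 0 23"}}

```text
time: 16.65
eef_pos: [0.5234, -0.2398, 0.1666]
orientation: [-0.0, 0.675, 0.738, -0.0]
ft_force: [-3.9, -0.5, 1.6]
gripper_width: 0.0228
finger_force: 2.4
```

Call:
{"op": "apply_moves", "data": {"rows": "0 0 0 0 0 0 23; 0 0 0 0 0 0 23; 0 0 0 0 0 0 23; 0 0 0 0 0 0 23; 0 0 0 0 0 0 23"}}

```text
time: 17.15
eef_pos: [0.5234, -0.2399, 0.1666]
orientation: [-0.0, 0.675, 0.738, -0.0]
ft_force: [-5.2, 1.0, 0.4]
gripper_width: 0.0235
finger_force: 2.5
```

```bash
python3 -c "
from h import *
st()"
```

```text
t 17.15 p [ 0.5234 -0.2399  0.1666] R 0.0769 th -1.445 yang 0.090 Fcw on bar -5.01 Frad 1.61 Fz -0.42 M [-0.074  0.751  0.019] w 0.0235 cw torque TCP -0.366
```

Force crept to about 4.6 N (an integrating arm). I'll trim to 3.5 N and hold a second there.

Call:
{"op": "apply_moves", "data": {"rows": "-0.6 0 0 0 0 0 23; -0.6 0 0 0 0 0 23; -0.6 0 0 0 0 0 23; -0.6 0 0 0 0 0 23; -0.6 0 0 0 0 0 23"}}

```text
time: 17.65
eef_pos: [0.5231, -0.2399, 0.1666]
orientation: [0.0, 0.675, 0.738, 0.0]
ft_force: [-3.8, -0.3, -0.1]
gripper_width: 0.023
finger_force: 1.6
```

```bash
python3 -c "
from h import *
st()"
```

```text
t 17.65 p [ 0.5231 -0.2399  0.1666] R 0.0768 th -1.450 yang 0.090 Fcw on bar -3.79 Frad 0.18 Fz 0.13 M [-0.054  0.476  0.033] w 0.0230 cw torque TCP -0.258
```

Call:
{"op": "apply_moves", "data": {"rows": "0 0 0 0 0 0 23; 0 0 0 0 0 0 23; 0 0 0 0 0 0 23; 0 0 0 0 0 0 23; 0 0 0 0 0 0 23"}}

```text
time: 18.15
eef_pos: [0.523, -0.2399, 0.1667]
orientation: [0.0, 0.675, 0.738, 0.0]
ft_force: [-2.3, 0.1, 0.2]
gripper_width: 0.0232
finger_force: 1.4
```

Call:
{"op": "apply_moves", "data": {"rows": "0 0 0 0 0 0 23; 0 0 0 0 0 0 23; 0 0 0 0 0 0 23; 0 0 0 0 0 0 23; 0 0 0 0 0 0 23"}}

```text
time: 18.65
eef_pos: [0.5229, -0.2399, 0.1666]
orientation: [0.0, 0.675, 0.738, 0.0]
ft_force: [-2.6, -0.5, 0.2]
gripper_width: 0.0231
finger_force: 1.3
```

Call:
{"op": "apply_moves", "data": {"rows": "-1 0 0 0 0 0 23; -2 0 0 0 0 0 23; -3 0 0 0 0 0 25; -3.2 0 0 0 0 0 30; -3.2 0 0 0 0 0 36"}}

```text
time: 19.15
eef_pos: [0.5199, -0.2399, 0.1668]
orientation: [0.0, 0.675, 0.738, 0.0]
ft_force: [-0.5, 0.6, -0.4]
gripper_width: 0.036
finger_force: 0.0
```

Call:
{"op": "apply_moves", "data": {"rows": "0 0 5 0 0 0 38; 0 0 20 0 0 0 38; 0 0 45 0 0 0 38; 0 0 75 0 0 0 38; 0 0 110 0 0 0 38"}}

```text
time: 19.65
eef_pos: [0.5193, -0.2396, 0.2774]
orientation: [-0.001, 0.675, 0.738, -0.0]
ft_force: [0.9, -0.8, -0.5]
gripper_width: 0.038
finger_force: 0.0
```

Call:
{"op": "apply_moves", "data": {"rows": "-20 -30 10 0 0 0 38; -50 -60 10 0 0 0 38; -80 -90 10 0 0 0 38; -100 -120 10 0 0 0 38; -100 -120 10 0 0 0 38"}}

```text
time: 20.15
eef_pos: [0.4174, -0.3629, 0.2871]
orientation: [0.001, 0.676, 0.737, -0.001]
ft_force: [-0.3, 0.4, -0.0]
gripper_width: 0.0382
finger_force: 0.0
```

Run:
```python
from h import *
st();T=save('top','t2');a=T['img'][185:275,140:385,::-1]
cv2.imwrite('pics/c4.png',cv2.convertScaleAbs(cv2.resize(a,None,fx=3.2,fy=3.2,interpolation=cv2.INTER_CUBIC),alpha=1.6))
```

```text
t 20.15 p [ 0.4174 -0.3629  0.2871] R 0.2214 th -2.021 yang 0.085 Fcw on bar -0.41 Frad 0.22 Fz 0.00 M [0.076 0.036 0.052] w 0.0382 cw torque TCP -0.039
```

View pics/c4.png

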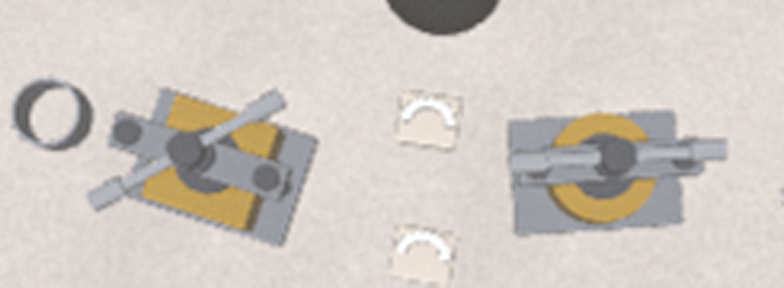

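The final view shows the bar of the round-flask press at (535,160)–(710,149), aligned with its crosshead. The square press, casts, ring and bowl look unchanged, and the arm is clear. Handing in.

```bash
python3 -c "
from plant import bot
print(bot.sign_off())"
```

```text
the job is handed in; nothing more can be done
None
```

I turned the round-flask press's screw home, leaned on the bar at about 12 N for 2.5 s, then pressed it back anticlockwise for about 3 s (about 4.5 N at first, then 3.5 easing to 2.7 N) without visible unscrewing, let go, and handed the job in at about 20 s with everything else in the last view looking unmoved.

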